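# Drift the rack plinth's joining plate into line

### The arm

A 6-joint arm with a two-finger parallel gripper is mounted at the origin on the work surface. World frame = base frame: x ahead of the robot, y to its left, z up, the work surface at z = 0. Lengths are in m, angles in rad, forces in N, time in s.
With the tool pointing down it reaches from about 0.325 to 0.9 m from the base axis. Payload 6.1 kg.
Tool frame: the origin (TCP) lies on the centre line of the jaws, within the pads' length; the fingertips stand 22 mm ahead of it and the grasp point (between the pads) lies 3 mm ahead of it (robot.finger_overhang is the distance from the TCP to the fingertips, in m); z points along the fingers, y is the line along which they close (so a half turn about z gives the same grasp; the last joint's range is limited). The gripper opens to 85 mm and grips with 20 to 120 N. Pads are 22 mm wide; open, the fingers measure 114 mm over their backs; the gripper's body (76 mm by 85 mm) begins 54 mm behind the grasp point. The pads swing forward as they close: fully open they stand 13 mm farther back than shut.
Start: joints at [1.219, 0.22, 1.526, -0, 1.395, -0.126], TCP at [0.14, 0.609, 0.253] pointing down, gripper open.
Joint ranges: [-2.98, 2.98], [-0.91, 2.08], [0.09, 2.57], [-1.24, 4.39], [0.2, 2.65], [-2.68, 2.68]. Speed limits (rad/s): [2.57, 2.57, 3.01, 3.14, 3.14, 3.14].

### API

Orientations are given as a unit quaternion [w, x, y, z].
In Python, from station import readout, grab_frame, camera_params, sign_off, robot gives the robot as it stands.
- The arm moves only by the shell command python3 -m inch 'ROWS' [FORCE]. ROWS is JSON, one flat list of numbers, 7 for each row, row after row: the turn, a rotation vector about the tool's x, y, z in units of 6 degrees (1.0 is 6 degrees), then the shift along the tool's x, y, z in units of 30 mm (1.0 is 30 mm), then the opening in per cent of the stroke, from 0 (shut) to 100 (fully open). A call has 1 to 10 rows; each row is the pose to reach, as a shift and turn from the pose commanded when the call began, along the tool's axes at that moment; what a row does not reach only later rows make up. A row lasts 1/10 s, in which the tool goes at most 50 mm and 8.59 degrees, less where a joint would pass 70% of its speed; a pose out of reach is approached as far as the arm can. A call with a gripper value outside its range is refused whole. The fingers move at their own pace and stop on an object; FORCE is the grip in N (left out, the last holds). Time passes only in rows, so rows that repeat a pose let the fingers close. It gives the time, the measured TCP pose, the force, the opening and the grip force at its end, in the units of the state.
- readout.get_state(): the state, without advancing time (a new reading comes with each control period).
- grab_frame(name): name is "scene" or "top"; returns the picture (400x640x3 uint8, red, green, blue); there is no depth.
- camera_params(name): a dict with "camera_matrix" (3x3 intrinsics, pixels), "R" (3x3) and "t" (3): a world point X has camera coordinates R X + t. Camera axes: x right, y down, z forward; pixel columns grow to the right and rows downward; lengths in m; the calibration is good to about 2 mm. A picture is of the moment at which its call begins. camera_params takes no time and is no camera call.
- sign_off(): hands the job in; it is judged then, once.
The state is a dict: "clock": time; "joint_pos": joint angles; "qvel": joint speeds; "joint_torque": joint torques, N m; "position": TCP position; "orientation": TCP orientation; "force": force on the tool from outside, world axes, zero at the start; "wrist_torque": the same for the moment, N m; "width": finger opening in m; "finger_force": force on a finger pad.
Only numpy, scipy, OpenCV 4.12 (cv2) and the standard library are available. Lean on these libraries where they do the work, as an engineer would, in place of code of your own. Each camera call takes 0.05 s, during which the arm holds its last target. There are 200 camera calls.

### The job

The loose joining plate on the white rack plinth has slipped, so its hole no longer lines up with the hole in the plinth underneath. Lift the orange-handled tapered drift out of the black stand and ease it, point down, gently and by feel through both holes so that it draws the plate into line, until its collar sits fully home on the plate; then let go and leave it standing there upright. Never force the drift when it binds, do not shove the plate with the gripper, and leave the blue-handled pin and everything else on the bench where it is.

Things in the scene. Friction and masses are not known exactly. Their poses are not given: they have to be found in the camera images.
- drift_grip (a point): centre of the tapered drift's orange round handle, 22 mm in diameter, 56 mm long (28 mm either side of this point); z axis along the drift towards the handle end. Steel, 0.21 to 0.41 kg, 134 mm long overall. At the start it stands point down in one of the stand's two holes (which one varies), its collar on the stand's top
- drift_collar (a point): centre of the underside of the drift's steel collar (38 mm in diameter, 6 mm thick, just under the handle), on its axis, 34 mm below the handle's centre. Below the collar: a plain shank 24 mm in diameter for 22 mm, then a taper over 50 mm down to a blunt point 5 mm across, 106 mm below the handle's centre
- pin_grip (a point): centre of the blue handle of the straight pin in the stand's other hole, 80 mm from the drift; same sizes but a blunt 24 mm shank, of no use here: leave it
- stand: black stand block fixed to the bench, 160 x 70 x 90 mm high (its x, y, z), origin at the centre of its underside; the two round 26 mm holes go through it from the top, 40 mm either side of the centre along its x
- plate_hole (a point): centre of the plate's round 26 mm hole at its top face, 109 mm above the bench; z up. 3 mm under the plate the plinth's 6 mm top has a fixed hole, also 26 mm, 6 to 9 mm out of line with it at the start, in a direction not given; under that is empty space to the bench. The shank is 24 mm, so the holes come into line to about 2 mm once the collar is down
- plate: aluminium joining plate 125 x 150 x 6 mm on a 3 mm rubber gasket on the fixed white plinth (140 x 280 x 100 mm high), origin at the centre of its underside on its hole's axis. Held by four finger-loose screws (heads 6 mm high, about 70 mm from the hole): slides level up to 10 mm either way along its sides, gives 1 mm per 15 N downwards, cannot turn, drags about 4 N each way, stays where left
- drift: the tapered drift, origin at its point. Lowered through the plate's hole, its taper meets the edge of the plinth's hole and is pushed sideways; let it go that way, taking the plate along, and it sinks; held rigidly over the plate's first position it jams. Easing it home takes 10 to 15 N downwards; above 30 N on plate or plinth counts as forcing
- pin: the straight pin, origin at the centre of its lower end
- cleaner: spray can 60 mm in diameter, 170 mm high, standing on the left of the bench, a bystander
- mug: white mug 80 mm in diameter, a bystander
- screwdriver: screwdriver lying on the bench near the robot, a bystander
- wrench: spanner lying on the bench near the robot on the right, a bystander
- desk_switch: small dark network switch 100 x 160 x 29 mm on the right, a bystander
Things that resemble listed ones, but are neither listed nor needed, are in the scene too. Leave any turquoise or yellow look-alike of the drift alone.

How it is judged:
By the outcome, as a careful person would: the job done as asked, in the order asked, and still so for the second after the job is handed in, with the robot touching nothing.
It also fails if it takes over 64 s, if anything falls off the work surface, if the arm or the gripper's body presses on something with over 40 N, if the wrist force passes 120 N, or if a joint passes its speed limit or range.

## Working session

There is one attempt and no reset: what is moved stays moved. The work goes in short steps, Python scripts to look and compute and a shell command to move; the robot and the scene stay as the last step left them, time stands still between calls to the robot, and variables do not carry over. Pictures are saved under pics/ and viewed, at most 10 in all, crops included, and the job is handed in when it is done.

```bash
ls; mkdir -p pics
python3 - <<'E'
from station import readout, grab_frame, camera_params, robot
import cv2, numpy as np
ims=[]
for n in ("scene","top"):
    im=grab_frame(n); cv2.imwrite(f"pics/{n}0.png",im[:,:,::-1]); 
    p=camera_params(n); print(n,np.round(p["camera_matrix"],1).tolist(),np.round(p["R"],3).tolist(),np.round(p["t"],3).tolist())
print(readout.get_state())
E
```

```text
pics
scene [[486.7, 0.0, 326.4], [0.0, 486.7, 195.9], [0.0, 0.0, 1.0]] [[-0.795, 0.606, -0.018], [0.363, 0.451, -0.815], [-0.486, -0.655, -0.579]] [0.388, -0.086, 1.648]
top [[457.7, 0.0, 310.3], [0.0, 457.7, 199.0], [0.0, 0.0, 1.0]] [[0.002, -1.0, -0.001], [-0.993, -0.002, -0.12], [0.12, 0.001, -0.993]] [-0.012, 0.482, 1.432]
{'clock': 0.1, 'joint_pos': array([ 1.21887840e+00,  2.21151755e-01,  1.52754388e+00,  1.32843923e-05,
        1.39473406e+00, -1.26095762e-01]), 'qvel': array([ 0.00172645, -0.00179889, -0.00130748,  0.00132898, -0.00080667,
       -0.0005936 ]), 'joint_torque': array([-2.68640269e-04, -4.98242426e+01, -3.90544045e+01, -2.94878955e-04,
        5.67539537e-03, -7.74312497e-06]), 'position': array([0.13975287, 0.60862395, 0.25228087]), 'orientation': array([-2.23801784e-04,  1.12672432e-01,  9.93631762e-01, -8.90865082e-04]), 'force': array([-0.40947305, -0.39759581, -0.46385379]), 'wrist_torque': array([ 0.05508728, -0.01899721,  0.01592047]), 'finger_force': 0.0, 'width': 0.08548470914215248}
```

View pics/scene0.png

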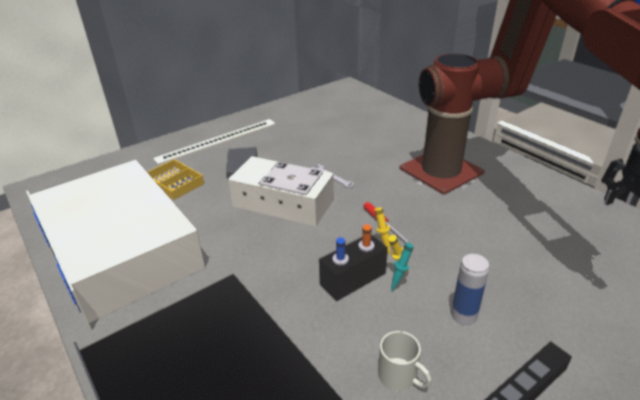

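View pics/top0.png

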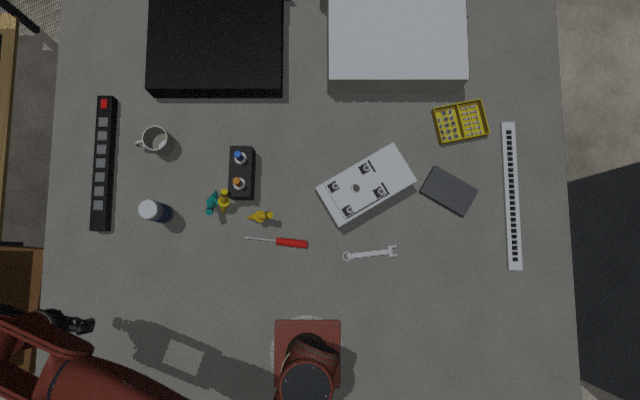

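Candidates for the orange drift, as top / scene pixels:
- orange handle in the stand: (238,183) / (367,235)
- blue pin: (239,157) / (341,248)
- yellow look-alikes: (224,201) and (261,216) / (382,220) and (393,245)
- turquoise look-alike: (211,203) / (402,262)
- red screwdriver handle: (292,242) / (376,213)

The description points to the orange one in the stand. The plate hole is at top (356,188). I'll check both in a crop.

```bash
cat > h.py <<'E'
import cv2, numpy as np
from station import readout, grab_frame, camera_params
def ray(n,uv):
    p=camera_params(n);K,R,t=map(np.array,(p["camera_matrix"],p["R"],p["t"]))
    d=R.T@np.linalg.solve(K,[uv[0],uv[1],1.]);return -R.T@t,d
def plane(n,uv,z):
    c,d=ray(n,uv);return c+d*(z-c[2])/d[2]
def tri(a,b):
    A=np.zeros((3,3));y=np.zeros(3)
    for n,uv in(("scene",a),("top",b)):
        c,d=ray(n,uv);d/=np.linalg.norm(d);P=np.eye(3)-np.outer(d,d);A+=P;y+=P@c
    return np.linalg.solve(A,y)
def proj(n,X):
    p=camera_params(n);q=np.array(p["camera_matrix"])@(np.array(p["R"])@X+p["t"]);return q[:2]/q[2]
def blobs(im,lo,hi,amin=8):
    m=cv2.inRange(cv2.cvtColor(im,cv2.COLOR_RGB2HSV),lo,hi)
    k,l,s,c=cv2.connectedComponentsWithStats(m)
    return [(np.round(c[i],2).tolist(),s[i].tolist()) for i in range(1,k) if s[i][4]>=amin]
E
python3 - <<'E'
from h import *
im={n:cv2.imread(f"pics/{n}0.png")[:,:,::-1].copy() for n in("scene","top")}
for n in im:
    print(n,"orange",blobs(im[n],(6,130,90),(17,255,255)),"blue",blobs(im[n],(105,130,60),(125,255,255)))
c=lambda a,x,y,w,h,k:cv2.resize(a[y:y+h,x:x+w],(w*k,h*k),interpolation=cv2.INTER_CUBIC)
a=c(im["top"],195,140,80,90,5);b=c(im["top"],315,145,80,90,5) if 0 else c(im["top"],310,140,110,90,5)[:, :400]
s=c(im["scene"],310,190,110,110,5)[:450,:]; 
top=np.hstack([a[:, :400],b]); 
cv2.imwrite("pics/c1.png",top[:,:,::-1])
cv2.imwrite("pics/c2.png",np.hstack([c(im["scene"],315,195,100,100,4),c(im["scene"],225,150,100,100,4)])[:,:,::-1])
# hole: dark blob near (356,188)
g=cv2.cvtColor(im["top"],cv2.COLOR_RGB2GRAY);print(g[180:197,347:366])
g=cv2.cvtColor(im["scene"],cv2.COLOR_RGB2GRAY);print(g[170:184,282:302])
E
```

```text
scene orange [([374.93, 213.0], [374, 208, 3, 11, 15]), ([366.35, 234.65], [362, 225, 9, 21, 147])] blue [([637.58, 0.92], [635, 0, 5, 4, 12]), ([340.17, 240.98], [337, 238, 8, 7, 47]), ([340.36, 251.83], [337, 246, 8, 13, 84]), ([61.0, 272.78], [58, 265, 7, 16, 18]), ([471.15, 302.17], [463, 291, 17, 23, 246])]
top orange [([237.5, 181.83], [235, 180, 5, 5, 12])] blue [([237.13, 153.71], [234, 150, 7, 8, 45])]
[[151 151 152 153 149 150 150 150 151 153 149 150 150 152 149 152 151 151
  152]
 [150 150 148 151 150 150 152 152 150 151 152 149 149 150 151 150 152 151
  151]
 [151 151 149 152 150 151 151 150 151 151 152 150 151 150 151 151 149 151
  151]
 [151 151 150 152 150 150 150 144 138 149 149 152 152 149 150 149 151 150
  152]
 [150 151 150 150 149 138 131 108 102 116 129 145 152 151 152 151 151 151
  151]
 [151 150 151 151 143 123 107  73  63  66  81 120 144 153 151 150 149 152
  149]
 [151 151 153 150 131 132  97  69  65  67  76  85 126 151 151 152 150 151
  152]
 [150 152 150 148 127 142  83  73  69  68  73  72 101 148 150 150 151 150
  149]
 [149 152 151 145 126 141  84  67  69
[... 1183 characters left out ...]
 216 216
  214 214]
 [215 215 215 213 202 179 159 152 153 159 164 169 174 186 203 213 214 215
  214 215]
 [216 215 215 214 201 173 150 144 148 155 166 178 192 202 211 214 215 214
  215 215]
 [216 217 216 215 204 184 166 158 157 160 171 187 205 213 215 215 215 215
  215 215]
 [215 216 215 216 212 201 192 185 180 182 189 198 208 215 216 215 214 215
  215 215]
 [215 215 216 215 214 212 210 207 204 204 207 210 214 215 217 216 215 215
  215 215]
 [215 215 216 216 215 215 213 214 214 213 214 214 215 216 215 216 215 216
  214 215]
 [215 216 216 216 216 216 216 215 214 216 215 216 215 216 215 215 214 211
  208 208]
 [213 215 214 215 216 215 215 215 215 215 215 215 214 214 213 215 209 199
  186 185]]
```

View pics/c1.png

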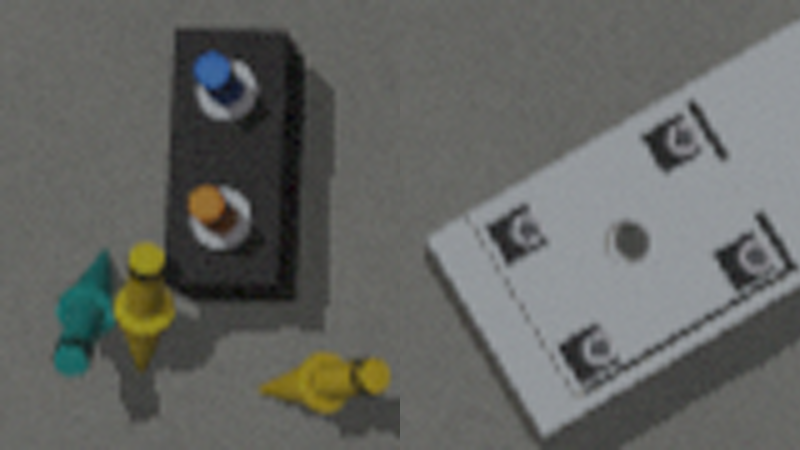

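View pics/c2.png

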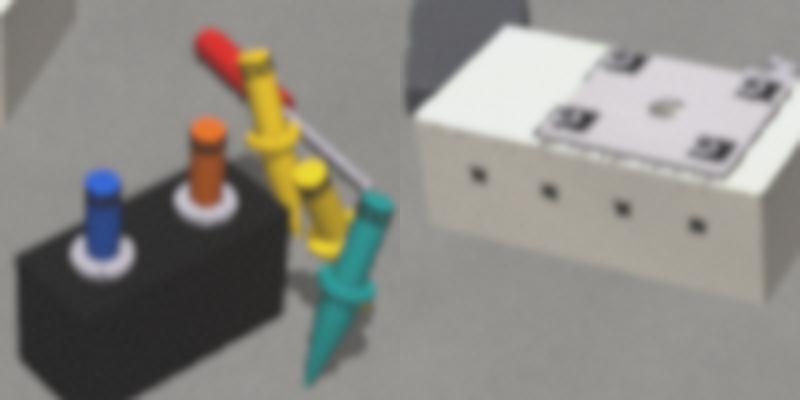

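The crops confirm the choice. The orange drift is in the stand's near hole, with its handle top at top (236,181) and scene (367,227). The blue pin is in the far hole. The yellow and turquoise look-alikes lean beside the near end of the stand. The plate hole is at about top (355,188) and scene (291,177). A lit crescent on its left shows the plinth's hole lies towards -y and slightly +x.

Run:
```python
from h import *
from scipy.spatial.transform import Rotation as Ro
f=lambda v:np.round(v,4).tolist()
print("handle top tri",f(tri((367,227.5),(236.4,180.6))),"plane top",f(plane("top",(236.4,180.6),.152)),"scene",f(plane("scene",(367,227.5),.152)))
print("collar plane",f(plane("top",(239.2,183.6),.096)),f(plane("scene",(315+206/4,195+201/4),.096)))
print("blue top",f(plane("top",(195+213/5,140+70/5),.152)),f(plane("scene",(315+103/4,195+183/4),.152)))
print("hole tri",f(tri((291,176.7),(354.9,187.8))),f(plane("top",(354.9,187.8),.109)),f(plane("scene",(291,176.7),.109)))
print("yA",f(tri((315+255/4,195+58/4),(195+147/5,140+258/5))),f(tri((315+312/4,195+175/4),(195+147/5,140+258/5))))
print("yB",f(tri((315+255/4,195+58/4),(195+373/5,140+376/5))))
print("teal",f(tri((315+377/4,195+205/4),(195+73/5,140+357/5))))
# dark plinth hole visible in top: plane z .100
print("dark",f(plane("top",(355.9,187.7),.1)))
# plinth corners in top crop, z=.1: orientation
c=[plane("top",(310+x/5,140+y/5),z) for x,y,z in((28,240,.1),(142,438,.1))]
print("plinth short edge",f(c[0]),f(c[1]), np.degrees(np.arctan2(*(c[1]-c[0])[[1,0]])))
s=readout.get_state();print(f(Ro.from_quat(s["orientation"],scalar_first=True).as_matrix()))
```

```text
handle top tri [0.5207, 0.2075, 0.1479] plane top [0.5207, 0.2062, 0.152] scene [0.5234, 0.2119, 0.152]
collar plane [0.5205, 0.2067, 0.096] [0.5233, 0.2124, 0.096]
blue top [0.6003, 0.2044, 0.152] [0.603, 0.2106, 0.152]
hole tri [0.5061, -0.1454, 0.1089] [0.5063, -0.1456, 0.109] [0.506, -0.1451, 0.109]
yA [0.4884, 0.2257, 0.1974] [0.4858, 0.2521, 0.124]
yB [0.4149, 0.1202, 0.1018]
teal [0.4404, 0.2881, 0.0994]
dark [0.5079, -0.1495, 0.1]
plinth short edge [0.5068, -0.0268, 0.1] [0.3864, -0.0956, 0.1] -150.26426389255656
[[-0.9746, 0.2239, -0.0006], [0.2239, 0.9746, -0.0017], [0.0002, -0.0018, -1.0]]
```

Run:
```python
from h import *
f=lambda v:np.round(v,3).tolist()
S={"tall":(315+255/4,195+58/4),"short":(315+312/4,195+175/4),"tallcollar":(315+275/4,195+137/4),"shortcollar":(315+330/4,195+245/4)}
T={"A":(195+147/5,140+258/5),"B":(195+373/5,140+376/5),"Acollar":(195+145/5,140+308/5),"Bcollar":(195+322/5,140+384/5)}
for s in S:
  for t in T:
    X=tri(S[s],T[t]);print(s,t,f(X),f(proj("scene",X)-S[s]),f(proj("top",X)-T[t]))
im={n:cv2.imread(f"pics/{n}0.png")[:,:,::-1].copy() for n in("scene","top")}
for n in im: print(n,blobs(im[n],(20,140,70),(32,255,255)),blobs(im[n],(80,120,50),(95,255,255)))
```

```text
tall A [0.488, 0.226, 0.197] [3.897, 0.082] [2.278, -2.327]
tall B [0.415, 0.12, 0.102] [-4.38, -0.243] [-2.744, 2.776]
tall Acollar [0.469, 0.221, 0.186] [8.296, 0.028] [4.859, -5.053]
tall Bcollar [0.418, 0.141, 0.115] [0.232, 0.008] [0.143, -0.147]
short A [0.486, 0.252, 0.124] [-3.585, -0.152] [-2.093, 1.999]
short B [0.408, 0.144, 0.014] [-12.142, -1.001] [-7.63, 7.157]
short Acollar [0.465, 0.248, 0.109] [0.967, 0.024] [0.565, -0.551]
short Bcollar [0.411, 0.165, 0.027] [-7.375, -0.448] [-4.553, 4.36]
tallcollar A [0.491, 0.24, 0.147] [1.156, 0.035] [0.669, -0.667]
tallcollar B [0.414, 0.132, 0.041] [-7.305, -0.493] [-4.541, 4.464]
tallcollar Acollar [0.471, 0.235, 0.134] [5.655, 0.072] [3.276, -3.331]
tallcollar Bcollar [0.417, 0.153, 0.055] [-2.59, -0.12] [-1.582, 1.586]
shortcollar A [0.488, 0.265, 0.078] [-6.055, -0.321] [-3.505, 3.271]
shortcollar B [0.407, 0.155, -0.042] [-14.779, -1.41] [-9.228, 8.416]
shortcollar Acollar [0.466, 0.261, 0.062] [-1.414, -0.05] [-0.819, 0.781]
shortcollar Bcollar [0.41, 0.177, -0.027] [-9.919, -0.723] [-6.079, 5.674]
scene [([177.42, 178.56], [150, 160, 53, 38, 831]), ([387.51, 235.36], [376, 208, 27, 52, 497])] [([401.37, 264.76], [392, 244, 21, 46, 327])]
top [([461.48, 120.6], [433, 99, 57, 44, 1095]), ([447.3, 115.3], [446, 114, 4, 4, 10]), ([223.95, 191.57], [221, 189, 7, 6, 37]), ([223.09, 202.91], [218, 196, 12, 18, 127]), ([260.39, 215.88], [247, 211, 26, 12, 174])] [([211.28, 202.73], [206, 191, 12, 24, 161])]
```

The yellow handle beside the stand tops out at about z 0.12 and (0.486, 0.250). That is clear of the jaws if I come straight down on the drift at (0.5215, 0.209), which matches the given 80 mm spacing and heights. Moving over it now.

```bash
python3 -m inch '[0,0,0,-0.8,-0.5,0,60, 0,0,0,-2.3,-1.5,0,60, 0,0,0,-3.8,-2.5,0,60, 0,0,0,-5.4,-3.6,0,60, 0,0,0,-7,-4.6,0,60, 0,0,0,-8.5,-5.6,0,60, 0,0,0,-10,-6.6,0,60, 0,0,0,-11.5,-7.6,0,60, 0,0,0,-13,-8.6,0,60, 0,0,0,-14.3,-9.4,0,60]'; python3 -m inch '[0,0,0,-0.6,-0.4,0,60, 0,0,0,-1.08,-0.75,0,60, 0,0,0,-1.08,-0.75,0,60]'
```

```text
clock: 1.1
position: [0.4711, 0.2615, 0.2531]
orientation: [-0.0, 0.113, 0.994, -0.0]
force: [1.4, 0.5, 0.2]
width: 0.0512
finger_force: 0.0
clock: 1.4
position: [0.4979, 0.2321, 0.2527]
orientation: [-0.0, 0.114, 0.993, -0.0]
force: [-1.2, 0.9, 0.3]
width: 0.0512
finger_force: 0.0
```

```bash
python3 -m inch '[0,0,0,0,0,0,60, 0,0,0,0,0,0,60, 0,0,0,0,0,0.5,60, 0,0,0,0,0,1.2,60, 0,0,0,0,0,2,60, 0,0,0,0,0,2.3,60, 0,0,0,0,0,2.3,60]'
python3 - <<'E'
from h import *
ims=[]
for n,x,y in(("top",185,130),("scene",315,150)):
    im=grab_frame(n);ims.append(cv2.resize(im[y:y+100,x:x+100],(400,400),interpolation=cv2.INTER_CUBIC))
cv2.imwrite("pics/d1.png",np.hstack(ims)[:,:,::-1]);s=readout.get_state();print(s["position"])
E
```

```text
clock: 2.1
position: [0.495, 0.2342, 0.1819]
orientation: [-0.002, 0.112, 0.994, -0.001]
force: [0.4, 0.0, 0.3]
width: 0.0513
finger_force: 0.0
[0.49689136 0.23448961 0.18469857]
```

View pics/d1.png

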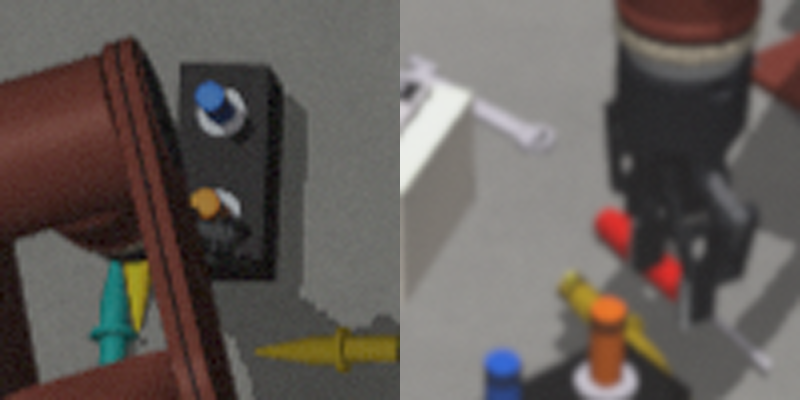

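The jaws stopped about 25 mm short because the row limit cut the move. The look-alikes, propped upright in the first picture, have toppled onto the bench on their own. The arm has not been near them. I'll finish the approach.

```bash
python3 -m inch '[0,0,0,-0.3,-0.2,-0.5,60, 0,0,0,-0.99,-0.65,-0.5,60, 0,0,0,-0.99,-0.65,-0.5,60, 0,0,0,-0.99,-0.65,-0.5,60, 0,0,0,-0.99,-0.65,-0.5,60]'
python3 - <<'E'
from h import *
ims=[];P=[]
for n,x,y in(("top",185,130),("scene",315,150)):
    im=grab_frame(n);ims.append(cv2.resize(im[y:y+100,x:x+100],(400,400),interpolation=cv2.INTER_CUBIC));P.append(readout.get_state()["position"])
cv2.imwrite("pics/d2.png",np.hstack(ims)[:,:,::-1]);print(P)
E
```

```text
clock: 2.7
position: [0.5216, 0.2085, 0.2002]
orientation: [0.0, 0.113, 0.994, 0.0]
force: [0.5, -0.2, -0.5]
width: 0.0513
finger_force: 0.0
[array([0.52133309, 0.2086644 , 0.19985037]), array([0.52113617, 0.20877293, 0.1996034 ])]
```

View pics/d2.png

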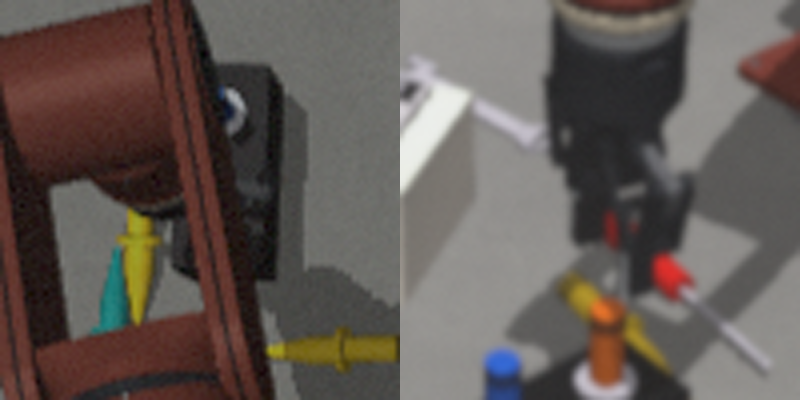

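The jaws sit over the orange handle: scene fingertips at crop (590,240) and (640,290), handle at (608,312). Descending and gripping.

```bash
python3 -m inch '[0,0,0,0,0,0.4,60, 0,0,0,0,0,1,60, 0,0,0,0,0,1.6,60, 0,0,0,0,0,2,60, 0,0,0,0,0,2.25,60, 0,0,0,0,0,2.25,60, 0,0,0,0,0,2.25,60]' 40;  python3 -m inch '[0,0,0,0,0,0,30, 0,0,0,0,0,0,15, 0,0,0,0,0,0,10, 0,0,0,0,0,0,10, 0,0,0,0,0,0,10, 0,0,0,0,0,0,10]' 50
```

```text
clock: 3.5
position: [0.5217, 0.2086, 0.1321]
orientation: [0.0, 0.113, 0.994, 0.0]
force: [-0.6, 1.0, 0.8]
width: 0.0511
finger_force: 0.0
clock: 4.1
position: [0.5221, 0.2088, 0.1328]
orientation: [0.001, 0.113, 0.994, 0.0]
force: [-1.1, 1.8, 6.0]
width: 0.0209
finger_force: 48.9
```

```bash
python3 -m inch '[0,0,0,0,0,-0.2,10, 0,0,0,0,0,-0.6,10, 0,0,0,0,0,-1.2,10, 0,0,0,0,0,-2,10, 0,0,0,0,0,-3,10, 0,0,0,0,0,-4,10, 0,0,0,0,0,-4.5,10, 0,0,0,0,0,-4.9,10, 0,0,0,0,0,-4.9,10, 0,0,0,0,0,-4.9,10]' 60
```

```text
clock: 5.1
position: [0.5208, 0.2082, 0.2774]
orientation: [-0.001, 0.113, 0.994, -0.0]
force: [-0.3, -0.6, -4.5]
width: 0.0207
finger_force: 59.7
```

```bash
python3 -m inch '[0,0,0,-0.1,-0.5,0,10, 0,0,0,-0.3,-1.6,0,10, 0,0,0,-0.5,-2.8,0,10, 0,0,0,-0.75,-4,0,10, 0,0,0,-1,-5.3,0,10, 0,0,0,-1.2,-6.6,0,10, 0,0,0,-1.45,-7.9,0,10, 0,0,0,-1.7,-9,0,10, 0,0,0,-1.85,-10,0,10, 0,0,0,-2,-10.8,0,10]';python3 -m inch '[0,0,0,-0.08,-0.4,0,10, 0,0,0,-0.15,-0.7,0,10, 0,0,0,-0.15,-0.8,0,10, 0,0,0,-0.15,-0.8,0,10, 0,0,0,-0.15,-0.8,0,10, 0,0,0,-0.15,-0.8,0,10]'
python3 - <<'E'
from h import *
ims=[];P=[]
for n,x,y in(("top",310,140),("scene",240,90)):
    im=grab_frame(n);cv2.imwrite(f"pics/e_{n}.png",im[:,:,::-1]);ims.append(cv2.resize(im[y:y+100,x:x+100],(400,400),interpolation=cv2.INTER_CUBIC));P.append(readout.get_state())
    print(n,blobs(im,(6,130,60),(17,255,255)))
cv2.imwrite("pics/e1.png",np.hstack(ims)[:,:,::-1]);print(P[0]["position"],P[1]["position"],P[1]["force"],P[1]["wrist_torque"])
E
```

```text
clock: 6.1
position: [0.5059, -0.1231, 0.2772]
orientation: [-0.001, 0.113, 0.994, -0.0]
force: [0.8, 0.2, -3.2]
width: 0.0204
finger_force: 59.6
clock: 6.7
position: [0.5065, -0.1443, 0.2788]
orientation: [0.0, 0.112, 0.994, 0.0]
force: [0.5, -0.5, -3.5]
width: 0.0206
finger_force: 59.6
top [([360.09, 150.91], [358, 149, 5, 6, 11]), ([372.5, 155.25], [371, 153, 4, 5, 8]), ([369.25, 160.25], [368, 158, 3, 6, 8]), ([394.25, 165.88], [393, 163, 3, 6, 8]), ([324.1, 230.8], [322, 229, 6, 5, 10]), ([327.64, 236.73], [326, 234, 5, 7, 11]), ([7.45, 248.35], [3, 247, 9, 4, 20]), ([15.2, 248.0], [13, 247, 6, 4, 10]), ([319.04, 251.38], [315, 246, 8, 13, 24]), ([36.12, 250.12], [34, 249, 5, 3, 8]), ([34.0, 259.6], [32, 257, 6, 6, 10]), ([38.08, 267.42], [35, 266, 7, 4, 12]), ([319.73, 269.36], [318, 267, 6, 7, 11]), ([33.29, 279.95], [31, 275, 7, 12, 21]), ([316.47, 279.88], [312, 278, 11, 5, 17]), ([34.04, 298.38], [28, 291, 12, 16, 52]), ([32.95, 310.29], [28, 304, 10, 12, 41]), ([329.0, 307.93], [326, 305, 7, 6, 14]), ([309.67, 308.89], [308, 307, 5, 5, 9]), ([336.88, 310.0], [334, 306, 7, 
[... 490 characters left out ...]
4, 5, 8]), ([22.17, 365.74], [9, 349, 22, 25, 121]), ([308.9, 353.2], [308, 350, 4, 7, 10]), ([301.36, 354.64], [299, 353, 6, 4, 11]), ([317.27, 359.73], [315, 357, 7, 6, 11]), ([275.5, 359.88], [273, 359, 6, 4, 8]), ([294.88, 361.0], [293, 359, 5, 4, 8]), ([245.44, 385.19], [243, 380, 6, 10, 16]), ([202.38, 388.62], [201, 387, 4, 4, 8]), ([268.0, 389.38], [267, 388, 3, 5, 8]), ([190.11, 392.78], [187, 391, 7, 4, 9]), ([306.1, 392.2], [302, 391, 8, 5, 10]), ([232.11, 397.67], [230, 396, 5, 4, 9])]
scene [([533.44, 16.89], [532, 15, 4, 5, 9])]
[ 0.5064863  -0.14436543  0.27885913] [ 0.50649    -0.14448921  0.27889411] [-0.14385855 -0.66829022 -3.53417237] [-0.02687091 -0.06734139  0.00183364]
```

View pics/e1.png

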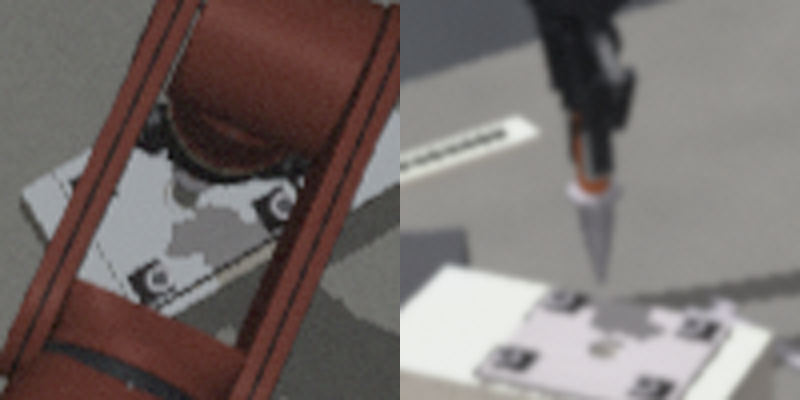

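The drift hangs straight above the plate. In the scene view its tip is at about (290,161) and the hole at (291,177). I'll check the tip against the hole in that view.

Run:
```python
from h import *
X=np.array([.5065,-.1445,.164]);print(proj("scene",X),plane("scene",(290,160.7),.164))
im=cv2.imread("pics/e_scene.png",0);print(im[148:166,282:300]); 
im=cv2.imread("pics/e_scene.png",0);print(im[171:183,282:300])
p=[0.506,-.1455,.109];print(proj("scene",p))
for d in((.005,0,0),(0,.005,0)):print(proj("scene",np.add(p,d)))
```

```text
[289.81067328 160.84275822] [ 0.50563306 -0.14481504  0.164     ]
[[145 143 138 127 112 109 111 110 106 102 108 128 140 144 144 143 143 143]
 [144 144 142 131 116 109 112 113 108 102 110 131 141 143 144 144 143 143]
 [145 144 143 134 118 109 113 112 108 105 114 133 143 144 144 145 143 144]
 [143 144 143 136 122 111 110 113 109 105 115 134 143 145 144 145 144 143]
 [143 144 143 141 129 116 112 113 110 106 119 134 143 146 144 143 143 143]
 [144 144 143 143 135 119 113 112 109 109 121 138 144 144 144 144 144 144]
 [144 144 144 143 137 124 114 111 108 111 125 139 143 143 143 144 144 143]
 [145 145 144 144 140 129 118 112 108 114 128 139 142 143 144 143 143 143]
 [145 145 145 145 143 134 122 113 111 117 133 141 143 142 143 144 144 142]
 [145 145 144 145 143 137 124 116 112 119 134 141 143 143 143 143 144 143]
 [145 145 144 144 143 140 129 116 112 122 135 142 144 144 144 145 144 144]
 [143 144 145 144 142 141 134 122 117 124 137 142 144 144 143 144 144 144]
 [142 144 144 144 143 143 137 128 124 131 139 143 143 143 143 144 143 145]
 [143 143 143 142 144 143 140 136 135 138 143 145 144 145 1
[... 601 characters left out ...]
86 183 175 161]
 [214 214 213 213 209 196 184 175 168 167 166 170 175 186 199 203 199 189]
 [215 215 215 213 202 178 158 152 152 158 163 167 173 185 202 211 211 207]
 [216 215 215 212 200 172 149 144 145 153 165 178 192 201 208 213 214 213]
 [216 215 216 214 205 183 166 157 155 158 169 185 203 213 215 214 215 215]
 [214 216 215 214 211 201 192 185 180 182 189 197 209 213 216 215 215 215]
 [214 213 214 214 214 210 209 205 203 202 207 209 212 215 215 215 215 215]
 [214 214 215 215 214 214 214 214 213 212 213 214 215 215 215 216 215 215]
 [214 215 214 214 215 215 214 215 215 214 215 214 214 214 215 214 212 211]]
[290.91290518 176.64159897]
[289.50158702 177.22514295]
[291.86231351 177.36489394]
```

The tip agrees with the kinematics to about 1 mm. From the crescent, the plinth hole is offset by about (+4, -7) mm. I'll lower the drift midway between the two holes, stopping before any contact is expected.

```bash
python3 -m inch '[0,0,0,-0.08,-0.13,0.2,10, 0,0,0,-0.08,-0.13,0.6,10, 0,0,0,-0.08,-0.13,1,10, 0,0,0,-0.08,-0.13,1.4,10, 0,0,0,-0.08,-0.13,1.6,10, 0,0,0,-0.08,-0.13,1.6,10, 0,0,0,-0.08,-0.13,1.6,10]';  python3 -m inch '[0,0,0,0,0,0.2,10, 0,0,0,0,0,0.4,10, 0,0,0,0,0,0.6,10, 0,0,0,0,0,0.8,10, 0,0,0,0,0,0.8,10, 0,0,0,0,0,0.8,10]'
```

```text
clock: 7.5
position: [0.5079, -0.1495, 0.2308]
orientation: [-0.0, 0.113, 0.994, 0.0]
force: [0.3, 0.3, -3.4]
width: 0.0205
finger_force: 59.6
clock: 8.1
position: [0.5077, -0.1495, 0.2066]
orientation: [-0.0, 0.113, 0.994, 0.0]
force: [-0.1, -0.3, -3.5]
width: 0.0206
finger_force: 59.6
```

```bash
python3 -m inch '[0,0,0,0,0,0.1,10, 0,0,0,0,0,0.2,10, 0,0,0,0,0,0.3,10, 0,0,0,0,0,0.3,10, 0,0,0,0,0,0.3,10]'; python3 -m inch '[0,0,0,0,0,0.05,10, 0,0,0,0,0,0.1,10, 0,0,0,0,0,0.1,10, 0,0,0,0,0,0.1,10]'
```

```text
clock: 8.6
position: [0.5077, -0.1495, 0.1977]
orientation: [-0.0, 0.113, 0.994, 0.0]
force: [0.1, -0.4, -3.9]
width: 0.0207
finger_force: 59.6
clock: 9.0
position: [0.5078, -0.1495, 0.1948]
orientation: [-0.0, 0.113, 0.994, 0.0]
force: [0.1, 0.5, -3.2]
width: 0.0205
finger_force: 59.6
```

```bash
python3 -m inch '[0,0,0,-0.02,-0.02,0,10, 0,0,0,-0.04,-0.05,0,10, 0,0,0,-0.04,-0.05,0,10, 0,0,0,-0.04,-0.05,0,10]'; python3 -m inch '[0,0,0,-0.02,-0.02,0,10, 0,0,0,-0.04,-0.04,0,10, 0,0,0,-0.04,-0.04,0,10, 0,0,0,-0.04,-0.04,0,10]'
```

```text
clock: 9.4
position: [0.5085, -0.1506, 0.1946]
orientation: [-0.0, 0.113, 0.994, 0.001]
force: [-0.6, 4.1, -2.7]
width: 0.0207
finger_force: 59.8
clock: 9.8
position: [0.5096, -0.1526, 0.1947]
orientation: [-0.0, 0.113, 0.994, 0.0]
force: [-0.4, 4.5, -2.6]
width: 0.0209
finger_force: 59.8
```

The plate follows the drift with about 4 N of drag. Easing down.

```bash
python3 -m inch '[0,0,0,0,0,0.05,10, 0,0,0,0,0,0.1,10, 0,0,0,0,0,0.1,10]'; python3 -m inch '[0,0,0,0,0,0.05,10, 0,0,0,0,0,0.1,10, 0,0,0,0,0,0.1,10]'
```

```text
clock: 10.1
position: [0.5097, -0.1529, 0.192]
orientation: [0.0, 0.113, 0.994, -0.0]
force: [-0.9, 3.3, -0.7]
width: 0.0207
finger_force: 59.9
clock: 10.4
position: [0.5095, -0.1527, 0.1885]
orientation: [-0.0, 0.113, 0.994, -0.0]
force: [-1.2, 2.9, 0.7]
width: 0.0206
finger_force: 59.9
```

```bash
python3 -m inch '[0,0,0,0,0,0.05,10, 0,0,0,0,0,0.1,10, 0,0,0,0,0,0.1,10]'; python3 -m inch '[0,0,0,0,0,0.05,10, 0,0,0,0,0,0.1,10, 0,0,0,0,0,0.1,10]'
```

```text
clock: 10.7
position: [0.5095, -0.1526, 0.1855]
orientation: [-0.0, 0.113, 0.994, 0.0]
force: [-1.8, 3.8, -0.3]
width: 0.0202
finger_force: 59.9
clock: 11.0
position: [0.5095, -0.1526, 0.1825]
orientation: [-0.0, 0.113, 0.994, 0.0]
force: [-2.2, 3.3, -0.9]
width: 0.0207
finger_force: 59.9
```

```bash
python3 -m inch '[0,0,0,0,0,0.05,10, 0,0,0,0,0,0.1,10, 0,0,0,0,0,0.1,10]'; python3 -m inch '[0,0,0,0,0,0.05,10, 0,0,0,0,0,0.1,10, 0,0,0,0,0,0.1,10]'
```

```text
clock: 11.3
position: [0.5096, -0.1526, 0.1795]
orientation: [-0.0, 0.113, 0.994, 0.0]
force: [-0.8, 3.7, -1.2]
width: 0.0207
finger_force: 59.9
clock: 11.6
position: [0.5096, -0.1526, 0.1765]
orientation: [-0.0, 0.113, 0.994, 0.0]
force: [-1.4, 3.8, -1.1]
width: 0.0207
finger_force: 59.9
```

```bash
python3 -m inch '[0,0,0,0,0,0.05,10, 0,0,0,0,0,0.1,10, 0,0,0,0,0,0.1,10]'; python3 -m inch '[0,0,0,0,0,0.03,10, 0,0,0,0,0,0.06,10, 0,0,0,0,0,0.06,10]'
```

```text
clock: 11.9
position: [0.5095, -0.1526, 0.1733]
orientation: [-0.0, 0.113, 0.994, 0.0]
force: [-0.0, 3.4, -2.2]
width: 0.0204
finger_force: 59.9
clock: 12.2
position: [0.5095, -0.1525, 0.1717]
orientation: [-0.0, 0.113, 0.994, 0.0]
force: [-0.0, 4.8, -1.7]
width: 0.0204
finger_force: 59.9
```

```bash
python3 -m inch '[0,0,0,0,0,0.03,10, 0,0,0,0,0,0.05,10, 0,0,0,0,0,0.05,10]'; python3 -m inch '[0,0,0,0,0,0.03,10, 0,0,0,0,0,0.05,10, 0,0,0,0,0,0.05,10]'
```

```text
clock: 12.5
position: [0.5096, -0.1527, 0.1704]
orientation: [-0.0, 0.113, 0.994, 0.0]
force: [-1.5, 4.3, -1.2]
width: 0.0205
finger_force: 59.9
clock: 12.8
position: [0.5096, -0.1527, 0.1689]
orientation: [0.0, 0.113, 0.994, -0.0]
force: [0.1, 4.8, -1.0]
width: 0.0205
finger_force: 59.9
```

```bash
python3 -m inch '[0,0,0,0,0,0.03,10, 0,0,0,0,0,0.04,10, 0,0,0,0,0,0.04,10]'; python3 -m inch '[0,0,0,0,0,0.03,10, 0,0,0,0,0,0.04,10, 0,0,0,0,0,0.04,10]'
```

```text
clock: 13.1
position: [0.5096, -0.1527, 0.1678]
orientation: [0.0, 0.113, 0.994, -0.0]
force: [-0.3, 4.2, -1.1]
width: 0.0207
finger_force: 59.9
clock: 13.4
position: [0.5096, -0.1527, 0.1665]
orientation: [0.0, 0.113, 0.994, -0.0]
force: [-0.2, 3.6, -1.2]
width: 0.0208
finger_force: 59.9
```

```bash
python3 -m inch '[0,0,0,0,0,0.03,10, 0,0,0,0,0,0.05,10, 0,0,0,0,0,0.05,10]'; python3 -m inch '[0,0,0,0,0,0.03,10, 0,0,0,0,0,0.05,10, 0,0,0,0,0,0.05,10]'
```

```text
clock: 13.7
position: [0.5095, -0.1527, 0.165]
orientation: [-0.0, 0.113, 0.994, -0.0]
force: [0.1, 4.0, -1.9]
width: 0.0206
finger_force: 59.9
clock: 14.0
position: [0.5095, -0.1527, 0.1635]
orientation: [-0.0, 0.113, 0.994, -0.0]
force: [-0.6, 4.5, -1.2]
width: 0.0206
finger_force: 59.9
```

The shank has entered the plinth hole without binding. Continuing to the collar.

```bash
python3 -m inch '[0,0,0,0,0,0.04,10, 0,0,0,0,0,0.07,10, 0,0,0,0,0,0.07,10]'; python3 -m inch '[0,0,0,0,0,0.04,10, 0,0,0,0,0,0.07,10, 0,0,0,0,0,0.07,10]'
```

```text
clock: 14.3
position: [0.5095, -0.1527, 0.1613]
orientation: [-0.0, 0.113, 0.994, -0.0]
force: [-0.1, 3.4, -2.0]
width: 0.0202
finger_force: 59.9
clock: 14.6
position: [0.5095, -0.1526, 0.1592]
orientation: [-0.0, 0.113, 0.994, -0.0]
force: [0.0, 3.8, -0.9]
width: 0.0209
finger_force: 60.0
```

```bash
python3 -m inch '[0,0,0,0,0,0.04,10, 0,0,0,0,0,0.07,10, 0,0,0,0,0,0.07,10]'; python3 -m inch '[0,0,0,0,0,0.03,10, 0,0,0,0,0,0.06,10, 0,0,0,0,0,0.06,10]'
```

```text
clock: 14.9
position: [0.5095, -0.1527, 0.1571]
orientation: [-0.0, 0.113, 0.994, 0.0]
force: [-1.2, 3.5, -1.1]
width: 0.0206
finger_force: 60.0
clock: 15.2
position: [0.5095, -0.1527, 0.1553]
orientation: [-0.0, 0.113, 0.994, 0.0]
force: [-0.1, 3.9, -0.8]
width: 0.0206
finger_force: 60.0
```

Collar contact is expected near 0.152, so I'm dropping to roughly 1 mm steps.

```bash
python3 -m inch '[0,0,0,0,0,0.03,10, 0,0,0,0,0,0.05,10, 0,0,0,0,0,0.05,10]'; python3 -m inch '[0,0,0,0,0,0.02,10, 0,0,0,0,0,0.03,10, 0,0,0,0,0,0.03,10]'
```

```text
clock: 15.5
position: [0.5095, -0.1526, 0.1539]
orientation: [-0.0, 0.113, 0.994, 0.0]
force: [-1.0, 3.6, -2.0]
width: 0.0203
finger_force: 60.0
clock: 15.8
position: [0.5095, -0.1526, 0.153]
orientation: [-0.0, 0.113, 0.994, 0.0]
force: [-0.9, 2.9, -1.2]
width: 0.0206
finger_force: 60.1
```

```bash
python3 -m inch '[0,0,0,0,0,0.02,10, 0,0,0,0,0,0.03,10, 0,0,0,0,0,0.03,10]'; python3 -m inch '[0,0,0,0,0,0.01,10, 0,0,0,0,0,0.02,10, 0,0,0,0,0,0.02,10]'
```

```text
clock: 16.1
position: [0.5096, -0.1527, 0.1522]
orientation: [-0.0, 0.113, 0.994, -0.0]
force: [-1.9, 5.1, -0.2]
width: 0.0205
finger_force: 60.1
clock: 16.4
position: [0.5096, -0.1526, 0.1517]
orientation: [0.0, 0.113, 0.994, 0.0]
force: [-1.8, 4.5, 0.9]
width: 0.0204
finger_force: 60.2
```

```bash
python3 -m inch '[0,0,0,0,0,0.01,10, 0,0,0,0,0,0.02,10, 0,0,0,0,0,0.02,10]'; python3 -m inch '[0,0,0,0,0,0.01,10, 0,0,0,0,0,0.01,10, 0,0,0,0,0,0.01,10]'
```

```text
clock: 16.7
position: [0.5096, -0.1527, 0.1515]
orientation: [0.0, 0.113, 0.994, -0.0]
force: [-2.4, 5.8, 3.2]
width: 0.021
finger_force: 60.5
clock: 17.0
position: [0.5096, -0.1527, 0.1514]
orientation: [0.0, 0.113, 0.994, -0.0]
force: [-4.3, 5.4, 4.4]
width: 0.0206
finger_force: 60.6
```

The collar has met the plate, with a net upward force of about 8 N. One more small press, then release.

```bash
python3 -m inch '[0,0,0,0,0,0.01,10, 0,0,0,0,0,0.02,10, 0,0,0,0,0,0.02,10, 0,0,0,0,0,0.02,10]'; python3 -m inch '[0,0,0,0,0,0,28, 0,0,0,0,0,0,32, 0,0,0,0,0,0,45, 0,0,0,0,0,0,60, 0,0,0,0,0,0,60, 0,0,0,0,0,0,60]' 20
```

```text
clock: 17.4
position: [0.5097, -0.1527, 0.1512]
orientation: [0.0, 0.113, 0.994, -0.0]
force: [-4.7, 6.0, 7.9]
width: 0.0206
finger_force: 60.9
clock: 18.0
position: [0.5096, -0.1528, 0.1501]
orientation: [0.0, 0.113, 0.994, -0.0]
force: [-0.9, -0.5, -0.1]
width: 0.0513
finger_force: 0.0
```

Released cleanly. Lifting straight up, then moving clear of the view.

```bash
python3 -m inch '[0,0,0,0,0,-0.1,60, 0,0,0,0,0,-0.4,60, 0,0,0,0,0,-1,60, 0,0,0,0,0,-2,60, 0,0,0,0,0,-3,60, 0,0,0,0,0,-3.8,60, 0,0,0,0,0,-3.8,60]'; python3 -m inch '[0,0,0,0,0.5,0,60, 0,0,0,0,1.6,0,60, 0,0,0,0,2.8,0,60, 0,0,0,0,4,0,60, 0,0,0,0,5.2,0,60, 0,0,0,0,6,0,60, 0,0,0,0,6,0,60, 0,0,0,0,6,0,60]'
python3 - <<'E'
from h import *
ims=[]
for n,x,y in(("top",310,140),("scene",240,120)):
    im=grab_frame(n);ims.append(cv2.resize(im[y:y+100,x:x+100],(400,400),interpolation=cv2.INTER_CUBIC))
    cv2.imwrite(f"pics/f_{n}.png",im[:,:,::-1])
    print(n,blobs(im[y:y+100,x:x+100],(6,130,90),(17,255,255)))
cv2.imwrite("pics/f1.png",np.hstack(ims)[:,:,::-1])
for z in(.143,.171): print(proj("scene",[.5095,-.1526,z]),proj("top",[.5095,-.1526,z]))
E
```

```text
clock: 18.7
position: [0.5117, -0.1536, 0.2694]
orientation: [0.004, 0.113, 0.994, -0.001]
force: [0.5, 0.4, -0.1]
width: 0.0516
finger_force: 0.0
clock: 19.5
position: [0.549, 0.0239, 0.2625]
orientation: [-0.001, 0.112, 0.994, -0.0]
force: [-0.1, -0.8, -0.1]
width: 0.051
finger_force: 0.0
top [([49.38, 44.12], [46, 41, 7, 7, 34])]
scene [([47.74, 45.14], [45, 37, 6, 18, 91])]
[287.85000986 166.23429998] [358.37199991 185.05807043]
[287.22808791 157.96422558] [359.37166773 183.59784108]
```

View pics/f1.png

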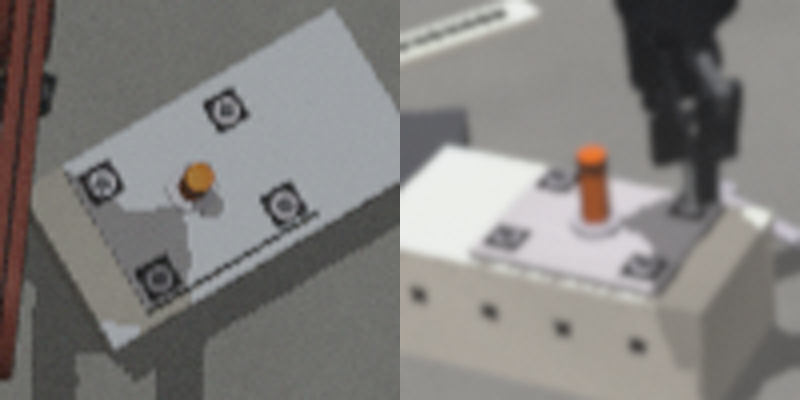

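The drift stands upright in line with both holes. Its handle top is at scene (288,158), against (287,158) predicted for a seated collar, and at top (360,184), against (359,184). The collar is flat on the plate, so I'm handing the job in.

```bash
python3 -c "
from station import sign_off
print(sign_off())"
```

```text
the job is handed in; nothing more can be done
None
```

The orange drift is home through both holes: it drew the plate into line and was let go, and stands upright with its collar seated on the plate; the job was handed in at about 20 s.

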